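# Offer the nutmeg dish turned a quarter turn

### The job

Take the stemmed nutmeg dish by the wooden grip of its hoop and pull it straight up until its long stem is clear of the upright holder, without turning it yet. Then, still holding it up over the holder, turn it a quarter turn about the vertical, either way, so that the hoop stands square across the holder's long foot, keeping the dish level and the loose nutmeg in the middle of it all the while. Finish holding the dish there, level and still, to be helped from; do not put it back, and leave the things round about where they are.

Things in the scene. Friction and masses are not known exactly. Their poses are not given: they have to be found in the camera images.
- holder: Upright holder, fixed to the worktop: an oval wooden foot 156 mm long (its x axis) by 56 mm wide (y) and 16 mm thick, with an upright brass tube in the middle, 34 mm across outside, 20 mm bore, open at the top. Origin: centre of the underside, on the worktop; z up. The tube's mouth is 88 mm above the origin.
- holder_mouth (a point): Centre of the tube's mouth, 88 mm above the holder's origin, with the holder's axes.
- dish: Loose shallow white dish, 132 mm across, 0.25 kg, with a hoop handle over it and a 14 mm stem under it. Origin: on the axis, at the collar's flat underside, which rests on the tube's mouth at the start; z up. Rim 28 mm above it, stem 55 mm down. The hoop lies in the x-z plane, 143 mm wide along x, of 7 mm rod. It starts within 4 degrees of the line of the foot (x of both alike).
- dish_grip (a point): Centre of the straight wooden grip bar at the top of the hoop, 108 mm above the dish's origin, with the dish's axes. The bar is 60 mm long (x), 16 mm wide (y), 16 mm high: from above, close the fingers along y.
- dish_middle (a point): Middle of the dish's inside floor, 12 mm above the dish's origin, under the grip. The floor is flat for about 12 mm round it, then slopes up gently (12 degrees).
- stem_tip (a point): Lower end of the stem, 55 mm below the dish's origin; inside the tube at the start.
- nutmeg: Whole nutmeg: a loose brown ball, 26 mm across, that rolls freely in the middle of the dish. Origin: its centre.
- mill: Bystander: turned wooden pepper mill, 50 mm across, 148 mm high. Origin: centre of the underside.
- ramekin: Bystander: white fluted ramekin, 103 mm across, 52 mm high. Origin: centre of the underside.
- spice_jar: Bystander: square clear spice jar with a black cap, 46 x 46 x 97 mm. Origin: centre of the underside.
There are look-alikes about, which are no part of the job. Leave any pink look-alike of the dish alone.

How it is judged:
By the outcome, as a careful person would: the job done as asked, in the order asked, and still so for the second after the job is handed in, while the arm keeps its last pose, push and grip.
It also fails if it takes over 42 s, if anything falls off the work surface, if the arm or the gripper's body presses on something with over 40 N, if the wrist force passes 120 N, or if a joint passes its speed limit or range.

### The arm

A 6-joint arm with a two-finger parallel gripper is mounted at the origin on a cart in front of the work surface, level with it; the furniture and walls round the work are solid. World frame = base frame: x ahead of the robot, y to its left, z up, the work surface at z = 0. Lengths are in m, angles in rad, forces in N, time in s.
With the tool pointing down it reaches from about 0.35 to 0.975 m from the base axis. Payload 17.4 kg.
Tool frame: the origin (TCP) lies at the centre of the arm's flange, where the gripper is bolted on; the fingertips stand 173 mm ahead of it and the grasp point (between the pads) lies 155 mm ahead of it; z points along the fingers, y is the line along which they close (so a half turn about z gives the same grasp; the last joint's range is limited). The gripper opens to 85 mm and grips with 20 to 120 N. Pads are 22 mm wide; open, the fingers measure 114 mm over their backs; the gripper's body (76 mm by 85 mm) begins 54 mm behind the grasp point. The pads swing forward as they close: fully open they stand 13 mm farther back than shut.
Start: joints at [-0.038, 0.116, 1.442, -0, 1.584, -0.038], TCP at [0.675, -0, 0.405] pointing down, gripper open.
Joint ranges: [-2.83, 2.83], [-0.83, 2.19], [0.07, 2.5], [-1.14, 4.28], [0.01, 3], [-2.97, 2.97]. Speed limits (rad/s): [1.89, 1.89, 2.22, 3.14, 3.14, 3.14].

### API

Orientations are given as [roll, pitch, yaw] about the fixed x, y, z axes, in that order (R = Rz(yaw) Ry(pitch) Rx(roll)).
In Python, from bench import r, get_image, calibration, masks_of, tip_of gives the robot as it stands. The module is installed in compiled form; this text tells all that it offers.
- The arm moves only by the tool carry_out, never from a script. Its arguments are lists of equal length, an entry for each row: "delta_rot": the turn, a rotation vector about the world's x, y, z in rad, a list of three; "dp": the shift along the world's x, y, z in m, a list of three; "gripper": the opening, from 0 (shut) to 1 (fully open). In form: {"delta_rot": [[wx, wy, wz], ...], "dp": [[dx, dy, dz], ...], "gripper": [gripper, ...]}. A call has 1 to 5 rows; each row is the pose to reach, as a shift and turn from the pose commanded when the call began; what a row does not reach only later rows make up. A row lasts 1/12 s, in which the tool goes at most 41.7 mm and 7.16 degrees, less where a joint would pass 70% of its speed; a pose out of reach is approached as far as the arm can. A call with a gripper value outside its range is refused whole. The fingers move at their own pace and stop on an object; "grip_force" is the grip in N (left out, the last holds). Time passes only in rows, so rows that repeat a pose let the fingers close. It gives the time, the measured TCP pose, the force, the opening and the grip force at its end, in the units of the state.
- r.observe(): the state, without advancing time (a new reading comes with each control period).
- get_image(name): name is "scene" or "side" or "wrist"; returns the picture (480x640x3 uint8, red, green, blue); there is no depth.
- calibration(name): a dict with "fov_y" (degrees; the focal length in pixels is half the picture's height over the tangent of half this angle, whatever the lens; pixels are square), "cx", "cy" (the principal point, pixels), "eye" and "rotation" of the camera in the world; the wrist camera has in their place "tool_from_camera" (4x4, takes a point from camera to tool coordinates, whose origin is the TCP and whose axes are the flange's). Camera axes: x right, y up, looking along -z (the intrinsics and any distortion apply to the point x, -y, -z); pixel columns grow to the right and rows downward; lengths in m; the calibration is good to about 2 mm. A picture is of the moment at which its call begins: read the wrist's pose just before it. calibration takes no time and is no camera call.
- r.hand_in(): hands the job in; it is judged then, once.
Trained networks look in the newest picture that a camera, given by its name, has taken for a name from the list of things; names that differ only in an ending like _2 or _b are one class to them, and where a whole thing is asked for, a point or a joint stands for the part that bears it (a point fixed in the world has none). Each returns a list of dicts, best first, with "conf" (0 to 1); they miss things now and then, are a little off and sometimes report something else, mostly with a low value. They report only what shows in the picture. A call takes as long as a camera call. They do not tell look-alikes from the thing itself.
- masks_of(name, camera): "mask" (480x640 bool, what is visible of it) and "point" ([row, column] in pixels, amid what is visible of it).
- tip_of(name, camera): "point" ([row, column] in pixels: a listed point, or the origin of a listed thing).
The state is a dict: "clock": time; "joint_pos": joint angles; "dq": joint speeds; "joint_torque": joint torques, N m; "position": TCP position; "orientation": TCP orientation; "contact_force": force on the tool from outside, world axes, zero at the start; "torque": the same for the moment, N m; "opening": opening from 0.0 (shut) to 1.0 (fully open); "grasp_force": force on a finger pad.
Only numpy, scipy, OpenCV 4.12 (cv2) and the standard library are available. Lean on these libraries where they do the work, as an engineer would, in place of code of your own. Each camera call takes 0.05 s, during which the arm holds its last target. There are 200 camera calls.

## Working session

There is one attempt and no reset: what is moved stays moved. The work goes in short steps, Python scripts to look and compute and a tool call to move; the robot and the scene stay as the last step left them, time stands still between calls to the robot, and variables do not carry over. Pictures are saved under pics/ and viewed, at most 10 in all, crops included, and the job is handed in when it is done.

Besides the shell and the picture viewer there is one more tool, called as name(argument=value, ...) on one line, values as JSON. carry_out: Moves the arm, as the interface text tells. Its arguments: {"type":"object","properties":{"delta_rot":{"type":"array"},"dp":{"type":"array"},"gripper":{"type":"array"},"grip_force":{"type":"number"}},"required":["delta_rot","dp","gripper"]}

```bash
mkdir -p pics
cat > h.py <<'E'
import numpy as np, cv2
from scipy.spatial.transform import Rotation as R
from bench import r, get_image, calibration, masks_of, tip_of
def cam(n, st=None):
    c=calibration(n); f=240/np.tan(np.radians(c['fov_y'])/2)
    if 'eye' in c: e=np.array(c['eye']); M=np.array(c['rotation'])
    else:
        T=np.array(c['tool_from_camera']); st=st or r.observe()
        Rt=R.from_euler('xyz',st['orientation']).as_matrix()
        M=Rt@T[:3,:3]; e=np.array(st['position'])+Rt@T[:3,3]
    return c,f,e,M
def ray(n,p,st=None):
    c,f,e,M=cam(n,st)
    K=np.array([[f,0,c['cx']],[0,f,c['cy']],[0,0,1]])
    d=c.get('distortion',c.get('dist'))
    u=np.array([[[p[1],p[0]]]],float)
    u=cv2.undistortPoints(u,K,np.array(d,float) if d is not None else None)[0,0]
    v=M@np.array([u[0],-u[1],-1.]); return e,v/np.linalg.norm(v)
def at_z(n,p,z,st=None):
    e,v=ray(n,p,st); return e+v*(z-e[2])/v[2]
def tri(rays):
    A=sum(np.eye(3)-np.outer(v,v) for e,v in rays); b=sum((np.eye(3)-np.outer(v,v))@e for e,v in rays)
    x=np.linalg.solve(A,b); return x,[np.linalg.norm(np.cross(x-e,v)) for e,v in rays]
def save(n,fn): 
    im=get_image(n); cv2.imwrite('pics/'+fn,im[:,:,::-1]); return im
E
cat > a.py <<'E'
from h import *
np.set_printoptions(precision=4,suppress=True)
for n in ['scene','side','wrist']:
    print(n,{k:(np.round(v,4).tolist() if not isinstance(v,str) else v) for k,v in calibration(n).items()}); save(n,n+'0.png')
    for t in ['dish','dish_grip','dish_middle','holder_mouth','holder','nutmeg']:
        print(t,[(round(d['conf'],2),np.round(d['point']).tolist()) for d in tip_of(t,n)])
print(r.observe())
a=cv2.imread('pics/scene0.png');b=cv2.imread('pics/side0.png')
cv2.imwrite('pics/both.png',cv2.resize(np.vstack([a,b]),(400,600)))
E
python3 a.py
```

```text
scene {'fov_y': 47.7598, 'cx': 317.9815, 'cy': 240.3029, 'eye': [0.3527, -0.7769, 1.1332], 'rotation': [0.6578, -0.0013, -0.1805]}
dish [(0.98, [228.0, 326.0]), (0.8, [302.0, 329.0]), (0.62, [220.0, 326.0])]
dish_grip [(0.88, [274.0, 332.0]), (0.76, [194.0, 333.0])]
dish_middle [(0.94, [223.0, 328.0]), (0.91, [301.0, 329.0])]
holder_mouth [(0.56, [226.0, 329.0])]
holder [(0.86, [245.0, 327.0])]
nutmeg [(0.58, [221.0, 328.0])]
side {'fov_y': 49.6188, 'cx': 313.407, 'cy': 242.3228, 'eye': [0.6263, -0.7853, 0.8856], 'rotation': [0.7958, 0.0126, 0.1691]}
dish [(0.61, [232.0, 337.0]), (0.61, [310.0, 304.0])]
dish_grip [(0.73, [205.0, 325.0]), (0.66, [189.0, 342.0])]
dish_middle [(0.74, [225.0, 338.0]), (0.72, [305.0, 307.0])]
holder_mouth [(0.63, [231.0, 339.0])]
holder [(0.73, [263.0, 340.0])]
nutmeg [(0.49, [223.0, 342.0]), (0.35, [260.0, 339.0])]
wrist {'fov_y': 71.162, 'cx': 314.7125, 'cy': 233.4493, 'tool_from_camera': [[-0.0, 0.9584, 0.2855, 0.0732], [1.0, -0.0002, 0.0007, 0.0008], [0.0007, 0.2855, -0.9584, 0.0303], [0.0, 0.0, 0.0, 1.0]]}
dish [(0.93, [152.0, 141.0]), (0.68, [339.0, 152.0])]
dish_grip [(0.97, [163.0, 43.0])]
dish_middle [(0.67, [342.0, 142.0]), (0.61, [154.0, 134.0]), (0.34, [154.0, 126.0])]
holder_mouth []
holder []
nutmeg [(0.71, [152.0, 124.0])]
{'clock': 1.05, 'joint_pos': array([-0.0378,  0.116 ,  1.4416, -0.    ,  1.584 , -0.0378]), 'dq': array([ 0.001 ,  0.0003, -0.0019, -0.0005,  0.0013, -0.0013]), 'joint_torque': array([  0.0012, -73.1744, -63.2663,   0.0003,   0.0005,   0.    ]), 'position': array([ 0.675 , -0.    ,  0.4047]), 'orientation': array([-3.1416,  0.    ,  1.5708]), 'contact_force': array([ 0.1629,  0.3686, -0.0992]), 'torque': array([ 0.0156, -0.0264,  0.0189]), 'grasp_force': 0.0, 'opening': 0.9985045178027162}
```

View images.

View pics/scene0.png

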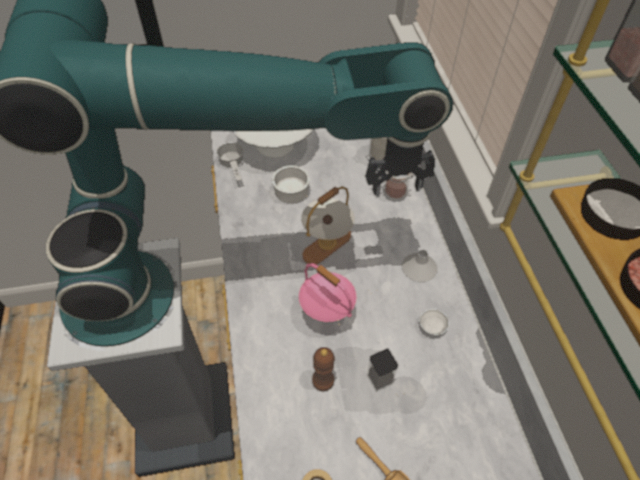

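View pics/wrist0.png

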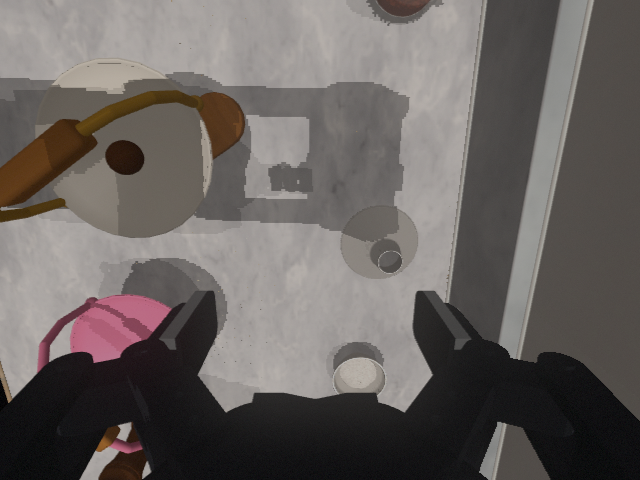

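```bash
sed -i "s/M=np.array(c\['rotation'\])/M=R.from_euler('xyz',c['rotation']).as_matrix()/" h.py
python3 - <<'E'
from h import *
np.set_printoptions(precision=4,suppress=True)
print(tri([ray('scene',(223,328)),ray('side',(225,338)),ray('wrist',(154,130))]))
print(tri([ray('scene',(301,329)),ray('side',(305,307)),ray('wrist',(342,142))]))
print(tri([ray('scene',(194,333)),ray('side',(189,342)),ray('wrist',(163,43))]))
E
```

```text
(array([0.5296, 0.0572, 0.1047]), [np.float64(0.0034695740356738692), np.float64(0.0037687755754920917), np.float64(0.0012027991941264897)])
(array([ 0.4933, -0.1409,  0.0647]), [np.float64(0.002749803671973268), np.float64(0.0006304561441373212), np.float64(0.0021496319203703888)])
(array([0.5384, 0.0586, 0.2055]), [np.float64(0.004037132173668527), np.float64(0.005807600304262603), np.float64(0.0023010887718446114)])
```

View pics/side0.png

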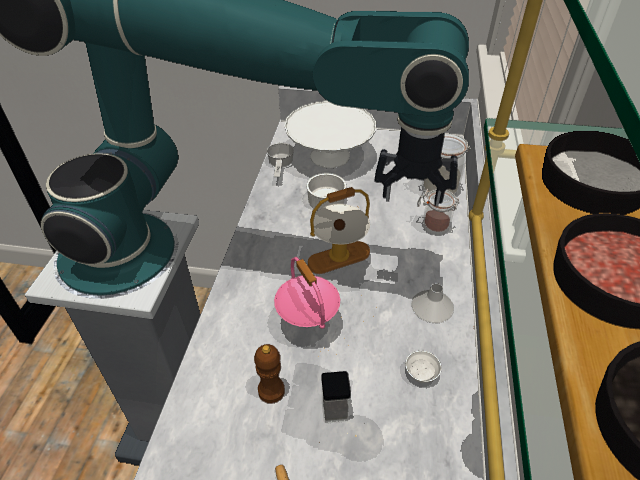

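The white dish is the one (scene row 222, col 328; wrist 157, 125), with the nutmeg inside and the holder's foot under it. The pink look-alike is at scene (300, 328). The triangulated dish middle height of 0.105 fits the expected 0.100. The confirming crop comes from above.

carry_out(delta_rot=[[0,0,-0.12],[0,0,-0.24],[0,0,-0.36],[0,0,-0.48],[0,0,-0.6]], dp=[[-0.025,0.01,0.02],[-0.05,0.02,0.04],[-0.08,0.03,0.06],[-0.11,0.045,0.07],[-0.14,0.058,0.07]], gripper=[1,1,1,1,1])

```text
clock: 1.47
position: [0.5335, 0.0584, 0.4774]
orientation: [3.139, -0.002, 0.964]
contact_force: [0.6, 0.7, 0.4]
opening: 1.004
grasp_force: 0.0
```

carry_out(delta_rot=[[0,0,-0.12],[0,0,-0.24],[0,0,-0.36],[0,0,-0.36],[0,0,-0.36]], dp=[[0,0,0],[0,0,0],[0,0,0],[0,0,0],[0,0,0]], gripper=[1,1,1,1,1])

```text
clock: 1.88
position: [0.535, 0.058, 0.4748]
orientation: [3.142, -0.0, 0.615]
contact_force: [-0.3, -0.2, -0.2]
opening: 1.004
grasp_force: 0.0
```

```bash
cat > b.py <<'E'
from h import *
import sys
np.set_printoptions(precision=4,suppress=True)
st=r.observe(); print(st['clock'],st['position'],st['orientation'],st['joint_pos'])
save('wrist',sys.argv[1])
for t in ['dish_grip','dish_middle','holder_mouth','nutmeg','holder']:
    print(t,[(round(d['conf'],2),np.round(d['point']).tolist(),at_z('wrist',d['point'],dict(dish_grip=.196,dish_middle=.1,holder_mouth=.088,nutmeg=.113,holder=0)[t],st)) for d in tip_of(t,'wrist')])
for t in ['dish_grip','holder']:
    for d in masks_of(t,'wrist'):
        m=d['mask'].astype(np.uint8); print('mask',t,round(d['conf'],2),m.sum(),cv2.boundingRect(m))
        np.save(f'm_{t}.npy',m)
E
python3 b.py wrist1.png
```

```text
1.8833 [0.535  0.058  0.4748] [ 3.1415 -0.0001  0.6146] [ 0.0606 -0.1929  1.6295  0.      1.7048  1.0167]
dish_grip [(0.69, [236.0, 313.0], array([0.5321, 0.0579, 0.196 ]))]
dish_middle [(0.9, [208.0, 311.0], array([0.5313, 0.0599, 0.1   ])), (0.76, [314.0, 423.0], array([ 0.5031, -0.1167,  0.1   ]))]
holder_mouth [(0.25, [206.0, 311.0], array([0.531 , 0.0599, 0.088 ]))]
nutmeg [(0.42, [209.0, 313.0], array([0.5344, 0.0602, 0.113 ]))]
holder [(0.46, [235.0, 314.0], array([0.484 , 0.0237, 0.    ]))]
mask dish_grip 0.62 13416 (248, 138, 131, 160)
mask dish_grip 0.62 5077 (369, 273, 137, 105)
mask holder 0.57 357 (295, 132, 41, 16)
```

View pics/wrist1.png

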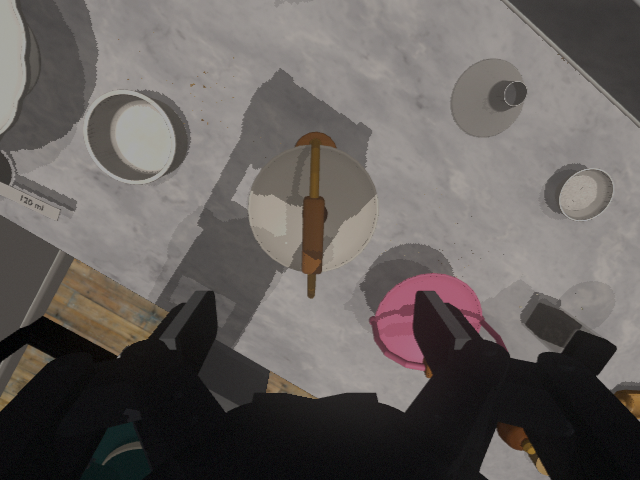

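Wrist1 shows the white dish centred at (209, 313). Its grip bar runs from about (198, 314) to (272, 312), the nutmeg peeks out at (212, 322), and the foot's end is at (138, 316). I'll measure the bar line and the foot line, and make one enlarged crop.

Run:
```python
from h import *
np.set_printoptions(precision=4,suppress=True)
im=cv2.imread('pics/wrist1.png'); 
cv2.imwrite('pics/crop1.png',cv2.resize(im[120:310,230:400],None,fx=3,fy=3,interpolation=cv2.INTER_CUBIC))
hsv=cv2.cvtColor(im,cv2.COLOR_BGR2HSV)
br=(hsv[:,:,1]>110)&((hsv[:,:,0]<30)|(hsv[:,:,0]>170))
C=[]
for row in range(150,298,6):
    c=[x for x in range(295,335) if br[row,x]]
    if c: print(row,c[0],c[-1],end=' | '); C.append((row,(c[0]+c[-1])/2))
b=[c for c in C if 198<c[0]<270 and not 204<c[0]<222]
k=np.polyfit([x[0] for x in b],[x[1] for x in b],1); print(k)
P=[at_z('wrist',(q,np.polyval(k,q)),z) for q,z in((198,.204),(235,.204),(270,.204))]
print(P, 'bar yaw',np.degrees(np.arctan2(*(P[0]-P[2])[1::-1])), 'len',np.linalg.norm(P[0]-P[2]))
foot=[x for x in range(285,345) if br[140,x]]; print('foot',foot[0],foot[-1])
for z in (0.016,): 
  p=at_z('wrist',(132,316),z); m=np.array([.532,.059]); d=p[:2]-m; print('foot end',p,np.linalg.norm(d),np.degrees(np.arctan2(d[1],d[0])))
```

```text
150 311 319 | 156 311 319 | 162 311 318 | 168 311 318 | 174 311 318 | 180 310 318 | 186 310 318 | 192 310 318 | 198 305 322 | 204 304 323 | 210 303 324 | 216 303 323 | 222 304 323 | 228 303 322 | 234 303 322 | 240 303 322 | 246 303 322 | 252 303 321 | 258 303 320 | 264 302 320 | 270 302 320 | 276 308 314 | 282 308 314 | 288 308 314 | 294 308 313 | [ -0.0403 322.    ]
[array([0.5582, 0.0749, 0.204 ]), array([0.5346, 0.0597, 0.204 ]), array([0.5108, 0.0444, 0.204 ])] bar yaw 32.72641058016524 len 0.05636876149488507
foot 299 331
foot end [0.5972 0.1001 0.016 ] 0.07702227565412398 32.227679437128735
```

View pics/crop1.png

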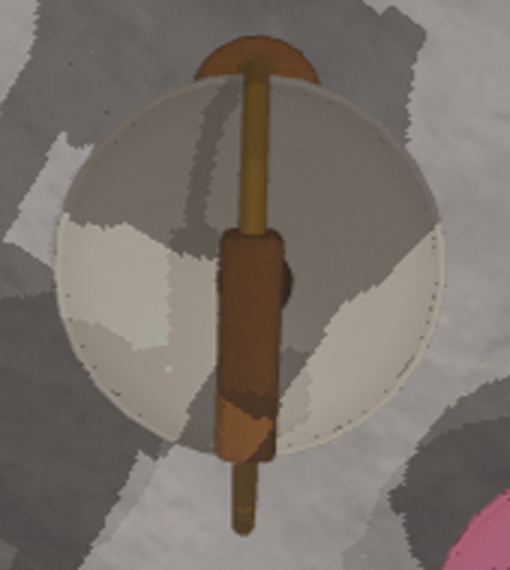

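The crop confirms it: a white dish with the nutmeg beside the bar and the foot's end showing above. The bar's yaw is about 32.7°, along the foot. Next I descend.

carry_out(delta_rot=[[0,0,-0.043],[0,0,-0.043],[0,0,-0.043],[0,0,-0.043],[0,0,-0.043]], dp=[[-0.002,0.001,-0.01],[-0.002,0.001,-0.03],[-0.002,0.001,-0.05],[-0.002,0.001,-0.06],[-0.002,0.001,-0.06]], gripper=[1,1,1,1,1])

```text
clock: 2.7
position: [0.5329, 0.059, 0.4124]
orientation: [-3.14, 0.003, 0.568]
contact_force: [-0.5, -0.0, 0.0]
opening: 1.0
grasp_force: 0.0
```

Run:
```python
from h import *
np.set_printoptions(precision=4,suppress=True)
st=r.observe(); print(st['position'],st['orientation'])
im=save('wrist','wrist2.png')[:,:,::-1]
print([(round(d['conf'],2),d['point'],at_z('wrist',d['point'],.196)) for d in tip_of('dish_grip','wrist')])
hsv=cv2.cvtColor(np.ascontiguousarray(im),cv2.COLOR_BGR2HSV)
br=(hsv[:,:,1]>110)&((hsv[:,:,0]<30)|(hsv[:,:,0]>170))
L=[]
for row in range(140,400,8):
    c=[x for x in range(270,360) if br[row,x]]
    if c: print(row,c[0],c[-1],end=' | '); L.append((row,c[0],c[-1]))
c,f,e,M=cam('wrist')
for z in(.196,.188):
  for x in(-.03,0,.03):
    g=np.array([.533,.0588,z])+x*np.array([np.cos(.571),np.sin(.571),0]); q=M.T@(g-e); print(z,x,'pred row',c['cy']+f*q[1]/q[2],'col',c['cx']-f*q[0]/q[2])
```

```text
[0.5329 0.059  0.4124] [-3.14    0.0029  0.5682]
[(0.96, [261.5, 317.7], array([0.5337, 0.0573, 0.196 ]))]
140 295 336 | 148 310 319 | 156 310 319 | 164 310 320 | 172 310 320 | 180 309 320 | 188 310 320 | 196 310 320 | 204 310 320 | 212 309 321 | 220 302 329 | 228 302 329 | 236 303 329 | 244 303 329 | 252 303 329 | 260 303 329 | 268 304 329 | 276 304 329 | 284 304 328 | 292 304 329 | 300 304 328 | 308 305 328 | 316 312 321 | 324 313 321 | 332 315 321 | 0.196 -0.03 pred row 305.69987199293405 col 315.0988102174646
0.196 0 pred row 261.1154543566198 col 314.9671531192769
0.196 0.03 pred row 212.57329703990837 col 314.82380887680586
0.188 -0.03 pred row 299.64751319830697 col 315.1036149565316
0.188 0 pred row 256.4425666537617 col 314.9769599886293
0.188 0.03 pred row 209.54829735660124 col 314.8394897995038
```

View pics/wrist2.png

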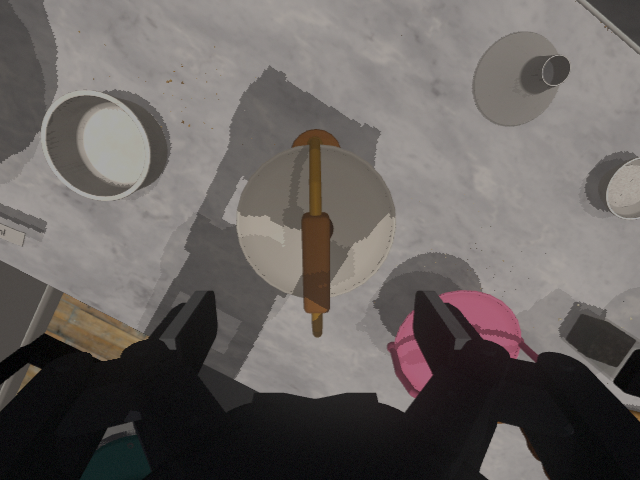

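The bar sits at columns 303–329 and rows 216–312, between the fingers and within 1 mm of the prediction. I'll descend 61 mm, close partway, then grip.

carry_out(delta_rot=[[0,0,0],[0,0,0],[0,0,0],[0,0,0],[0,0,0]], dp=[[0,0,-0.015],[0,0,-0.035],[0,0,-0.05],[0,0,-0.06],[0,0,-0.062]], gripper=[1,1,0.9,0.7,0.5])

```text
clock: 3.22
position: [0.5329, 0.059, 0.3511]
orientation: [-3.141, 0.001, 0.568]
contact_force: [-0.0, 0.2, 0.4]
opening: 0.638
grasp_force: 0.0
```

carry_out(delta_rot=[[0,0,0],[0,0,0],[0,0,0],[0,0,0],[0,0,0]], dp=[[0,0,0],[0,0,0],[0,0,0],[0,0,0],[0,0,0]], gripper=[0.4,0.34,0.3,0.27,0.25], grip_force=50)

```text
clock: 3.63
position: [0.5331, 0.059, 0.3534]
orientation: [3.141, -0.001, 0.568]
contact_force: [0.3, 0.2, -0.7]
opening: 0.249
grasp_force: 0.0
```

carry_out(delta_rot=[[0,0,0],[0,0,0],[0,0,0],[0,0,0],[0,0,0]], dp=[[0,0,0],[0,0,0],[0,0,0],[0,0,0],[0,0,0]], gripper=[0.23,0.21,0.19,0.15,0.1])

```text
clock: 4.05
position: [0.533, 0.059, 0.353]
orientation: [3.141, -0.0, 0.568]
contact_force: [0.2, -1.2, 3.2]
opening: 0.173
grasp_force: 49.3
```

carry_out(delta_rot=[[0,0,0],[0,0,0],[0,0,0],[0,0,0],[0,0,0]], dp=[[0,0,0],[0,0,0],[0,0,0],[0,0,0],[0,0,0]], gripper=[0.05,0,0,0,0])

```text
clock: 4.47
position: [0.533, 0.059, 0.353]
orientation: [3.141, -0.0, 0.568]
contact_force: [-0.2, -1.3, 5.5]
opening: 0.177
grasp_force: 49.5
```

carry_out(delta_rot=[[0,0,0],[0,0,0],[0,0,0],[0,0,0],[0,0,0]], dp=[[0,0,0.001],[0,0,0.003],[0,0,0.006],[0,0,0.01],[0,0,0.014]], gripper=[0,0,0,0,0], grip_force=60)

```text
clock: 4.88
position: [0.533, 0.059, 0.3669]
orientation: [-3.141, 0.0, 0.568]
contact_force: [-0.5, 0.3, -3.0]
opening: 0.17
grasp_force: 58.4
```

carry_out(delta_rot=[[0,0,0],[0,0,0],[0,0,0],[0,0,0],[0,0,0]], dp=[[0,0,0.004],[0,0,0.008],[0,0,0.012],[0,0,0.016],[0,0,0.02]], gripper=[0,0,0,0,0])

```text
clock: 5.3
position: [0.533, 0.059, 0.3871]
orientation: [3.142, 0.0, 0.568]
contact_force: [-0.6, -0.3, -3.0]
opening: 0.178
grasp_force: 58.4
```

carry_out(delta_rot=[[0,0,0],[0,0,0],[0,0,0],[0,0,0],[0,0,0]], dp=[[0,0,0.004],[0,0,0.009],[0,0,0.014],[0,0,0.019],[0,0,0.024]], gripper=[0,0,0,0,0])

```text
clock: 5.72
position: [0.533, 0.059, 0.4113]
orientation: [3.142, -0.0, 0.568]
contact_force: [-0.6, 0.3, -3.7]
opening: 0.174
grasp_force: 58.4
```

carry_out(delta_rot=[[0,0,0],[0,0,0],[0,0,0],[0,0,0],[0,0,0]], dp=[[0,0,0.005],[0,0,0.01],[0,0,0.015],[0,0,0.018],[0,0,0.02]], gripper=[0,0,0,0,0])

```text
clock: 6.13
position: [0.533, 0.059, 0.4312]
orientation: [3.141, -0.0, 0.568]
contact_force: [-0.4, 0.0, -3.9]
opening: 0.177
grasp_force: 58.4
```

```bash
cat > c.py <<'E'
from h import *
import sys
k=sys.argv[1]
np.set_printoptions(precision=4,suppress=True)
st=r.observe(); print(st['clock'],st['position'],st['orientation'],st['contact_force'],st['opening'])
ims=[]
for n in ['scene','side']:
    im=save(n,n+k+'.png')[:,:,::-1]
    ims.append(cv2.resize(im[130:290,240:420],None,fx=2.2,fy=2.2,interpolation=cv2.INTER_CUBIC))
    for t in ['dish_middle','dish_grip','nutmeg','stem_tip']: print(n,t,[(round(d['conf'],2),np.round(d['point']).tolist()) for d in tip_of(t,n)])
w=save('wrist','wrist'+k+'.png')[:,:,::-1]
t=np.hstack(ims); w=cv2.resize(w[60:320,120:520],(t.shape[1]//2,int(260*t.shape[1]/800)))
o=np.zeros((w.shape[0],t.shape[1],3),np.uint8); o[:,:w.shape[1]]=w
cv2.imwrite('pics/c'+k+'.png',np.vstack([t,o])[:600,:800])
E
python3 c.py 3
```

```text
6.1333 [0.533  0.059  0.4312] [ 3.1414 -0.0003  0.5678] [-0.4269  0.0153 -3.8554] 0.1768192240440222
scene dish_middle [(0.88, [198.0, 325.0]), (0.77, [299.0, 328.0])]
scene dish_grip [(0.97, [275.0, 330.0]), (0.78, [173.0, 332.0]), (0.6, [201.0, 328.0]), (0.27, [207.0, 327.0])]
scene nutmeg [(0.54, [203.0, 327.0])]
scene stem_tip [(0.89, [223.0, 330.0])]
side dish_middle [(0.7, [305.0, 309.0])]
side dish_grip [(0.96, [165.0, 344.0]), (0.96, [272.0, 306.0])]
side nutmeg [(0.52, [199.0, 342.0])]
side stem_tip [(0.93, [222.0, 341.0])]
```

View pics/c3.png

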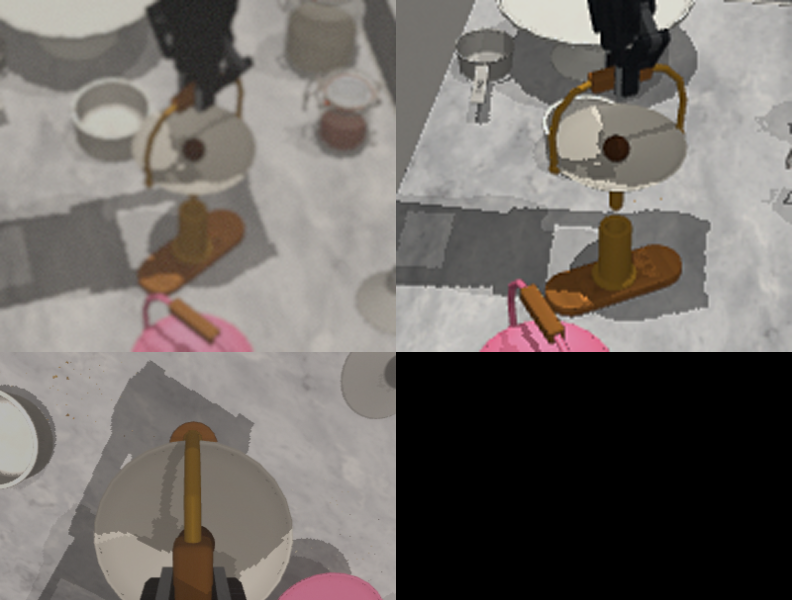

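Lifted clear: the stem tip hangs above the tube's mouth, the nutmeg is centred, and the dish looks level. I'll measure the foot's direction, the hoop's direction and any tilt.

Run:
```python
from h import *
np.set_printoptions(precision=4,suppress=True)
print('stem',tri([ray('scene',(223,330)),ray('side',(222,341))]),'grip',tri([ray('scene',(173,332)),ray('side',(165,344))]))
for n in ['scene','side']:
    hsv=cv2.cvtColor(cv2.imread(f'pics/{n}3.png'),cv2.COLOR_BGR2HSV)
    br=((hsv[:,:,1]>110)&(hsv[:,:,0]<30)).astype(np.uint8)
    # foot below the mouth; rectify onto the foot's top plane
    for d in masks_of('holder',n)[:1]:
        m=d['mask']; pts=np.argwhere(m)
        W=np.array([at_z(n,p,.016)[:2] for p in pts])
        rect=cv2.minAreaRect((W*1000).astype(np.float32)); print(n,d['conf'],m.sum(),rect)
        # exclude the tube: use both ends only, far from the axis
        u=np.array([np.cos(.571),np.sin(.571)]); s=(W-[.533,.059])@u; v=(W-[.533,.059])@[-u[1],u[0]]
        for lo,hi in((-.075,-.045),(.045,.075)):
            k=(s>lo)&(s<hi); 
            if k.sum(): q=v[k]; print(lo,(q.min()+q.max())/2,q.mean(),k.sum(),s.min(),s.max())
```

```text
stem (array([0.5335, 0.0333, 0.1348]), [np.float64(0.00520080630562929), np.float64(0.005200806305629444)]) grip (array([0.537 , 0.0552, 0.274 ]), [np.float64(0.0004928271432655637), np.float64(0.0004928271432655986)])
scene 0.62 1147 ((528.1295166015625, 55.575538635253906), (152.0203857421875, 88.14684295654297), 51.369354248046875)
-0.075 -0.0003845335342848293 -0.0006229561906292165 206 -0.08444318278683506 0.07316108595458189
0.045 0.015253365348443501 0.00711165010307389 170 -0.08444318278683506 0.07316108595458189
side 0.86 1455 ((536.9960327148438, 59.70969009399414), (161.474365234375, 113.7871322631836), 68.87420654296875)
-0.075 -0.006905914019760491 -0.008281062236552136 236 -0.08033733699555624 0.07161130901431578
0.045 0.0197270324988748 -0.0025906084610796574 181 -0.08033733699555624 0.07161130901431578
```

```bash
cat > fit.py <<'E'
from h import *
from scipy.optimize import minimize
D={}
def proj(n,P):
    c,f,e,M=D[n][1]; q=(np.asarray(P)-e)@M; return np.c_[c['cx']-f*q[:,0]/q[:,2], c['cy']+f*q[:,1]/q[:,2]]
for n in ['scene','side']:
    img=get_image(n); m=masks_of('holder',n)[0]['mask']; D[n]=(m,cam(n))
a=np.linspace(0,2*np.pi,60)
def shape(kind):
    if kind=='ell': return np.c_[.078*np.cos(a),.028*np.sin(a)]
    return np.c_[.05*np.sign(np.cos(a))+.028*np.cos(a),.028*np.sin(a)]
def cost(p,kind,ns):
    x,y,t,*o=p; s=0; Rm=np.array([[np.cos(t),-np.sin(t)],[np.sin(t),np.cos(t)]])
    F=shape(kind)@Rm.T+[x,y]; T=np.c_[.017*np.cos(a),.017*np.sin(a)]+[x,y]
    for n in ns:
        I=np.zeros((480*4,640*4),np.uint8)
        for S,z0,z1 in((F,0,.016),(T,0,.088)):
            P=np.r_[np.c_[S,S[:,0]*0+z0],np.c_[S,S[:,0]*0+z1]]
            cv2.fillConvexPoly(I,cv2.convexHull(((proj(n,P)+.5)*4).astype(np.float32)).astype(int),1)
        I=cv2.resize(I.astype(np.float32),(640,480),interpolation=cv2.INTER_AREA); m=D[n][0]
        s+=1-np.minimum(I,m).sum()/np.maximum(I,m).sum()
    return s
for kind in('ell','stad'):
  for ns in(['scene'],['side'],['scene','side']):
    best=min((minimize(cost,[.533,.059,t],args=(kind,ns),method='Nelder-Mead',options=dict(initial_simplex=[[.533,.059,t],[.538,.059,t],[.533,.064,t],[.533,.059,t+.06]])) for t in(.5,.57,.64)),key=lambda o:o.fun)
    print(kind,ns,best.x[:2].round(4),np.degrees(best.x[2]).round(2),round(best.fun/len(ns),3))
E
python3 fit.py
```

```text
ell ['scene'] [0.5286 0.0605] 30.11 0.091
ell ['side'] [0.5311 0.0576] 32.77 0.077
ell ['scene', 'side'] [0.5308 0.0594] 30.61 0.103
stad ['scene'] [0.5287 0.0614] 33.75 0.055
stad ['side'] [0.5309 0.0573] 34.08 0.102
stad ['scene', 'side'] [0.5298 0.0604] 33.24 0.093
```

carry_out(delta_rot=[[0,0,0.01],[0,0,0.03],[0,0,0.06],[0,0,0.1],[0,0,0.14]], dp=[[0,0,0],[0,0,0],[0,0,0],[0,0,0],[0,0,0]], gripper=[0,0,0,0,0])

```text
clock: 7.4
position: [0.533, 0.059, 0.4307]
orientation: [-3.142, 0.0, 0.711]
contact_force: [0.1, 0.3, -2.6]
opening: 0.177
grasp_force: 58.4
```

carry_out(delta_rot=[[0,0,0.05],[0,0,0.1],[0,0,0.15],[0,0,0.2],[0,0,0.25]], dp=[[0,0,0],[0,0,0],[0,0,0],[0,0,0],[0,0,0]], gripper=[0,0,0,0,0])

```text
clock: 7.82
position: [0.533, 0.059, 0.4307]
orientation: [-3.142, -0.0, 0.961]
contact_force: [-0.4, 0.5, -2.3]
opening: 0.175
grasp_force: 58.4
```

carry_out(delta_rot=[[0,0,0.05],[0,0,0.1],[0,0,0.15],[0,0,0.2],[0,0,0.25]], dp=[[0,0,0],[0,0,0],[0,0,0],[0,0,0],[0,0,0]], gripper=[0,0,0,0,0])

```text
clock: 8.23
position: [0.533, 0.059, 0.4307]
orientation: [3.142, -0.0, 1.212]
contact_force: [-0.2, 0.0, -3.5]
opening: 0.172
grasp_force: 58.4
```

carry_out(delta_rot=[[0,0,0.05],[0,0,0.1],[0,0,0.15],[0,0,0.2],[0,0,0.25]], dp=[[0,0,0],[0,0,0],[0,0,0],[0,0,0],[0,0,0]], gripper=[0,0,0,0,0])

```text
clock: 8.65
position: [0.533, 0.059, 0.4307]
orientation: [3.142, -0.0, 1.461]
contact_force: [-0.3, 0.5, -2.8]
opening: 0.175
grasp_force: 58.4
```

carry_out(delta_rot=[[0,0,0.05],[0,0,0.1],[0,0,0.15],[0,0,0.2],[0,0,0.25]], dp=[[0,0,0],[0,0,0],[0,0,0],[0,0,0],[0,0,0]], gripper=[0,0,0,0,0])

```text
clock: 9.07
position: [0.533, 0.059, 0.4307]
orientation: [3.142, 0.0, 1.712]
contact_force: [-0.6, 0.8, -3.5]
opening: 0.171
grasp_force: 58.4
```

carry_out(delta_rot=[[0,0,0.05],[0,0,0.1],[0,0,0.15],[0,0,0.2],[0,0,0.25]], dp=[[0,0,0],[0,0,0],[0,0,0],[0,0,0],[0,0,0]], gripper=[0,0,0,0,0])

```text
clock: 9.48
position: [0.533, 0.059, 0.4307]
orientation: [-3.142, -0.0, 1.962]
contact_force: [0.3, -0.1, -3.1]
opening: 0.172
grasp_force: 58.4
```

carry_out(delta_rot=[[0,0,0.05],[0,0,0.1],[0,0,0.14],[0,0,0.165],[0,0,0.178]], dp=[[0,0,0],[0,0,0],[0,0,0],[0,0,0],[0,0,0]], gripper=[0,0,0,0,0])

```text
clock: 9.9
position: [0.533, 0.059, 0.4307]
orientation: [3.142, 0.0, 2.138]
contact_force: [-0.1, -0.1, -4.0]
opening: 0.176
grasp_force: 58.4
```

carry_out(delta_rot=[[0,0,0],[0,0,0],[0,0,0],[0,0,0],[0,0,0]], dp=[[0,0,0],[0,0,0],[0,0,0],[0,0,0],[0,0,0]], gripper=[0,0,0,0,0])

```text
clock: 10.32
position: [0.533, 0.059, 0.4307]
orientation: [-3.142, 0.0, 2.136]
contact_force: [0.4, 0.2, -3.5]
opening: 0.169
grasp_force: 58.4
```

```bash
python3 c.py 4; python3 fit.py
```

```text
10.3167 [0.533  0.059  0.4307] [-3.1415  0.      2.1355] [ 0.3647  0.1563 -3.5369] 0.1694750949725699
scene dish_middle [(0.86, [200.0, 330.0]), (0.7, [246.0, 325.0]), (0.64, [300.0, 325.0])]
scene dish_grip [(0.68, [278.0, 331.0]), (0.64, [173.0, 333.0])]
scene nutmeg [(0.53, [199.0, 328.0])]
scene stem_tip [(0.63, [218.0, 331.0])]
side dish_middle [(0.88, [198.0, 339.0]), (0.83, [304.0, 307.0]), (0.47, [206.0, 342.0])]
side dish_grip [(0.62, [276.0, 305.0]), (0.55, [161.0, 345.0]), (0.17, [198.0, 340.0])]
side nutmeg [(0.66, [196.0, 345.0])]
side stem_tip [(0.84, [224.0, 340.0])]
ell ['scene'] [0.529  0.0602] 31.25 0.083
ell ['side'] [0.5312 0.0568] 30.75 0.087
ell ['scene', 'side'] [0.5296 0.0591] 30.89 0.098
stad ['scene'] [0.5281 0.0611] 35.8 0.088
stad ['side'] [0.5304 0.0575] 32.86 0.061
stad ['scene', 'side'] [0.5295 0.059 ] 32.72 0.092
```

View pics/c4.png

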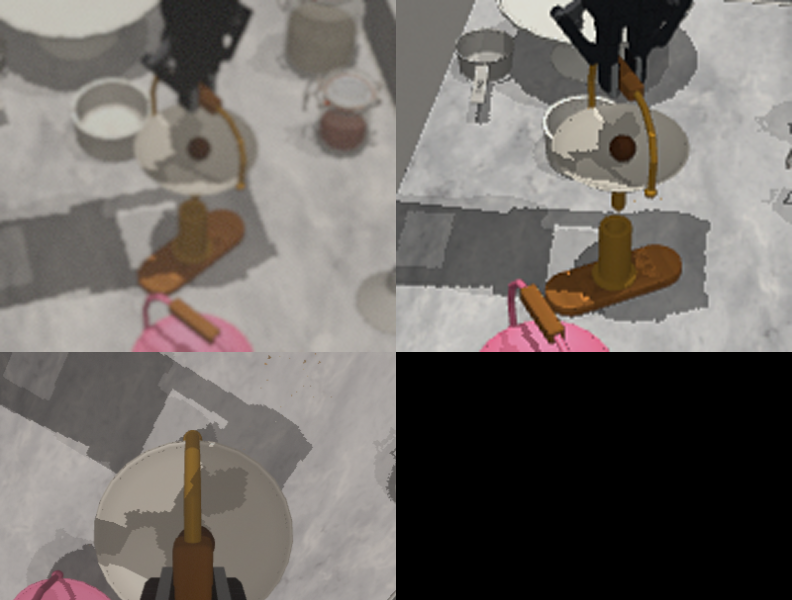

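After the quarter turn the hoop stands square across the foot. The foot measures about 32.5° and the tool 122.4°. The dish is level, the nutmeg is in the middle, and the stem is clear over the tube.

```bash
python3 -c "
from bench import r
print(r.observe()['dq'].round(4)); print(r.hand_in())"
```

```text
[-0.0012  0.0007 -0.0019  0.0004  0.0006 -0.0001]
the job is handed in; nothing more can be done
None
```

I handed the job in with the white dish lifted straight out, its stem about 23 mm clear of the tube, and turned a quarter turn square across the foot to within roughly 2°. It was held level and still, with the nutmeg in the middle and nothing else touched; no verdict was returned.

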